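# Change the gas line over at two quarter-turn valves

## Task

Change the gas supply over from the blue line to the yellow one. Turn the blue-handled valve fully shut, so its lever stands across the pipe against its stop, and only then turn the yellow-handled valve fully open, so its lever lies along the pipe against its stop. Do not disturb the filter cube and the oil bottle standing by.

Things in the scene. Friction and masses are not known exactly. Their poses are not given: they have to be found in the camera images.
- blue_pivot (a point): blue lever's pivot: on its axis at mid-thickness, 48 mm off the panel, 97 mm above the table. Frame turns with the lever: x along it to the free end, z out of the panel along the axis (30 deg from vertical, leaning to the stand's front), y across. Sleeve 16 mm wide, 12 thick, 16 to 62 mm from the pivot; brass nuts and pipe reach up to 18 mm below mid-thickness
- blue_lever (a joint): blue lever's angle: 0 = shut, across the pipe, pointing up the slope to the gauge; 1.571 = open, along the pipe, pointing to the stand's right (-y). Hard stops at both ends. Opens clockwise seen from the front. Stiff: about 0.2 N m (5 N at the sleeve); stays where left
- blue_station: fixed stand of the blue valve, 138x124x236 mm; origin: centre of foot; x to its back, y left, z up. Panel slopes up to the back at 30 deg, pipe along y. Gauge (52 mm dia, centre y 0, z 198, face at x +38 mm) hangs over the panel's top: a vertical gripper can't reach the shut lever; a tool square to the panel, tilted 30 deg from the front, can
- yellow_pivot (a point): yellow lever's pivot: on its axis at mid-thickness, 48 mm off the panel, 97 mm above the table. Frame turns with the lever: x along it to the free end, z out of the panel along the axis (30 deg from vertical, leaning to the stand's front), y across. Sleeve 16 mm wide, 12 thick, 16 to 62 mm from the pivot; brass nuts and pipe reach up to 18 mm below mid-thickness
- yellow_lever (a joint): yellow lever's angle: 0 = shut, across the pipe, pointing up the slope to the gauge; 1.571 = open, along the pipe, pointing to the stand's right (-y). Hard stops at both ends. Opens clockwise seen from the front. Stiff: about 0.2 N m (5 N at the sleeve); stays where left
- yellow_station: fixed stand of the yellow valve, 138x124x236 mm; origin: centre of foot; x to its back, y left, z up. Panel slopes up to the back at 30 deg, pipe along y. Gauge (52 mm dia, centre y 0, z 198, face at x +38 mm) hangs over the panel's top: a vertical gripper can't reach the shut lever; a tool square to the panel, tilted 30 deg from the front, can
- filter_cube_mid (a point): loose black filter cube with a green window, 41 x 35 x 38 mm, standing to the left of the stands; point at its centre; to be left alone
- oil_bottle_mid (a point): loose brown dropper bottle, 31 mm diameter, 96 mm high, standing behind the stands; point half-way up; to be left alone
Not all that is in view belongs to the job. Leave any orange look-alike of the yellow_station alone.

How it is judged:
By the outcome, as a careful person would: the job done as asked, in the order asked, and still so for the second after the job is handed in, with the robot touching nothing.
It also fails if it takes over 64 s, if anything falls off the work surface, if the arm or the gripper's body presses on something with over 40 N, if the wrist force passes 120 N, or if a joint passes its speed limit or range.

## Robot

A 6-joint arm with a two-finger parallel gripper is mounted at the origin on a cart in front of the work surface, level with it; the furniture and walls round the work are solid. World frame = base frame: x ahead of the robot, y to its left, z up, the work surface at z = 0. Lengths are in mm, angles in rad, forces in N, time in s.
With the tool pointing down it reaches from about 350 to 875 mm from the base axis. Payload 4.2 kg.
Tool frame: the origin (TCP) lies between the finger pads; the fingertips stand 11 mm ahead of it and the grasp point (between the pads) lies 8 mm behind it (ctrl.tips_ahead is the z of the fingertips in the tool frame, in mm); z points along the fingers, y is the line along which they close (so a half turn about z gives the same grasp; the last joint's range is limited). The gripper opens to 87 mm and grips with 3 to 60 N. Pads are 19 mm wide; open, the fingers measure 117 mm over their backs; the gripper's body (75 mm by 190 mm) begins 51 mm behind the grasp point.
Start: joints at [-0.947, 0.385, 0.008, 0, -1.194, -0.259], TCP at [222.99, -583.844, 212.25] pointing down, gripper open.
Joint ranges: [-3.14, 3.14], [-1.21, 2.06], [-1.07, 1.41], [-3.16, 2.05], [-2.99, -0.16], [-3.1, 3.1]. Speed limits (rad/s): [2.79, 2.79, 3.14, 3.14, 3.14, 3.14].

## Interface

Orientations are given as [roll, pitch, yaw] about the fixed x, y, z axes, in that order (R = Rz(yaw) Ry(pitch) Rx(roll)).
In Python, from station import readout, capture, camera_params, ticket, models, ctrl gives the robot as it stands. The module is installed in compiled form; this text tells all that it offers.
- The arm moves only by the tool carry_out, never from a script. Its argument "rows" is a list of rows, each a list of 7 numbers: the shift along the tool's x, y, z in m, then the turn, a rotation vector about the tool's x, y, z in rad, then the finger opening in m, from 0 to 0.087. In form: [[dx, dy, dz, rx, ry, rz, hand], ...]. A call has 1 to 12 rows; each row is the pose to reach, as a shift and turn from the pose commanded when the call began, along the tool's axes at that moment; what a row does not reach only later rows make up. A row lasts 1/8 s, in which the tool goes at most 62.5 mm and 10.7 degrees, less where a joint would pass 70% of its speed; a pose out of reach is approached as far as the arm can. A call with a gripper value outside its range is refused whole. The fingers move at their own pace and stop on an object; "force" is the grip in N (left out, the last holds). Time passes only in rows, so rows that repeat a pose let the fingers close. It gives the time, the measured TCP pose, the force, the opening and the grip force at its end, in the units of the state.
- readout.observe(): the state, without advancing time (a new reading comes with each control period).
- capture(name): name is "scene" or "top" or "wrist"; returns the picture (400x640x3 uint8, blue, green, red); there is no depth.
- camera_params(name): a dict with "vertical_fov" (degrees; the focal length in pixels is half the picture's height over the tangent of half this angle, whatever the lens; pixels are square), "cx", "cy" (the principal point, pixels), "extrinsics" (4x4, takes a point from camera to world coordinates). Camera axes: x right, y up, looking along -z (the intrinsics and any distortion apply to the point x, -y, -z); pixel columns grow to the right and rows downward; lengths in mm; the calibration is good to about 2 mm. A picture is of the moment at which its call begins: read the wrist's pose just before it. camera_params takes no time and is no camera call; for the wrist camera it gives the pose at the moment of the call.
- ticket.close_job(): hands the job in; it is judged then, once.
Trained networks look in the newest picture that a camera, given by its name, has taken for a name from the list of things; names that differ only in an ending like _2 or _b are one class to them, and where a whole thing is asked for, a point or a joint stands for the part that bears it (a point fixed in the world has none). Each returns a list of dicts, best first, with "score" (0 to 1); they miss things now and then, are a little off and sometimes report something else, mostly with a low value. They report only what shows in the picture. A call takes as long as a camera call. They do not tell look-alikes from the thing itself.
- models.silhouettes(camera, query): "mask" (400x640 bool, what is visible of it) and "rect" ([left, top, right, bottom] as shares, 0 to 1, of the picture: columns of its width, rows of its height, round what is visible of it).
- models.landmark_of(camera, query): "centre" ([column, row] as shares, 0 to 1, of the picture: columns of its width, rows of its height: a listed point, or the origin of a listed thing).
The state is a dict: "t": time; "qpos": joint angles; "joint_vel": joint speeds; "tau": joint torques, N m; "ee_pos": TCP position; "tcp_rot": TCP orientation; "ft_force": force on the tool from outside, world axes, zero at the start; "wrist_torque": the same for the moment, N m; "finger_gap": finger opening in mm; "gripper_force": force on a finger pad.
Only numpy, scipy, OpenCV 4.12 (cv2) and the standard library are available. Lean on these libraries where they do the work, as an engineer would, in place of code of your own. Each camera call takes 0.05 s, during which the arm holds its last target. There are 200 camera calls.

## Working session

There is one attempt and no reset: what is moved stays moved. The work goes in short steps, Python scripts to look and compute and a tool call to move; the robot and the scene stay as the last step left them, time stands still between calls to the robot, and variables do not carry over. Pictures are saved under pics/ and viewed, at most 10 in all, crops included, and the job is handed in when it is done.

Besides the shell and the picture viewer there is one more tool, called after "Emit:" by a JSON object that holds its "api" and its "payload", one argument or row to a line. carry_out: Moves the arm, as the interface text tells. Its arguments: {"type":"object","properties":{"rows":{"type":"array"},"force":{"type":"number"}},"required":["rows"]}

```bash
mkdir -p pics; ls; python3 - <<'E'
from station import readout, capture, camera_params, models
import cv2, numpy as np
s=readout.observe(); print(s['t'],s['ee_pos'],s['tcp_rot'])
ims=[]
for c in ["scene","top"]:
    im=capture(c); cv2.imwrite(f'pics/{c}0.png',im)
    p=camera_params(c); print(c,p['vertical_fov'],p['cx'],p['cy'],np.round(p['extrinsics'],3).tolist(),[k for k in p])
    for q in ["blue_pivot","yellow_pivot","blue_station","yellow_station","filter_cube_mid","oil_bottle_mid"]:
        r=models.landmark_of(c,q); print(c,q,[(round(d['score'],2),round(d['centre'][0]*640,1),round(d['centre'][1]*400,1)) for d in r])
E
```

```text
pics
0.0 [ 222.76001371 -583.28830946  211.15294299] [ 3.13940287e+00 -1.06627508e-04 -2.77696719e+00]
scene 51.15547793576424 318.4281386707148 205.42773319545486 [[0.97, -0.143, 0.194, 775.057], [0.241, 0.605, -0.759, -563.828], [-0.009, 0.783, 0.622, 654.082], [0.0, 0.0, 0.0, 1.0]] ['vertical_fov', 'cx', 'cy', 'extrinsics']
scene blue_pivot [(0.79, 257.6, 290.0)]
scene yellow_pivot [(0.81, 169.8, 241.3), (0.76, 316.0, 192.3), (0.7, 231.3, 177.8), (0.41, 276.5, 334.4)]
scene blue_station [(0.64, 276.3, 330.5), (0.28, 257.0, 290.8)]
scene yellow_station [(0.98, 244.9, 207.0), (0.97, 193.2, 274.1)]
scene filter_cube_mid [(0.53, 311.2, 169.3), (0.3, 415.5, 249.8)]
scene oil_bottle_mid [(0.61, 411.7, 249.2)]
top 49.681801743900564 316.5367374443999 202.33755533597574 [[0.141, 0.967, -0.21, 358.851], [-0.99, 0.139, -0.027, 94.287], [0.003, 0.212, 0.977, 1215.806], [0.0, 0.0, 0.0, 1.0]] ['vertical_fov', 'cx', 'cy', 'extrinsics']
top blue_pivot [(0.68, 413.6, 230.5)]
top yellow_pivot [(0.72, 282.4, 280.4), (0.57, 300.3, 208.0), (0.47, 373.9, 312.8)]
top blue_station [(0.62, 408.7, 228.9)]
top yellow_station [(0.98, 302.5, 206.8), (0.96, 370.9, 297.9), (0.83, 281.3, 278.6)]
top filter_cube_mid [(0.65, 229.3, 221.8)]
top oil_bottle_mid [(0.49, 344.3, 142.6)]
```

View pics/scene0.png

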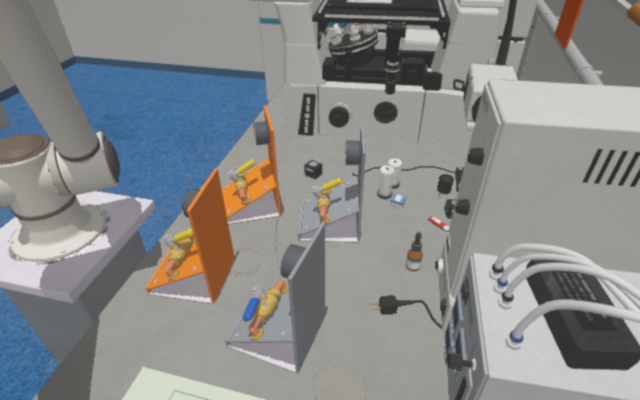

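View pics/top0.png

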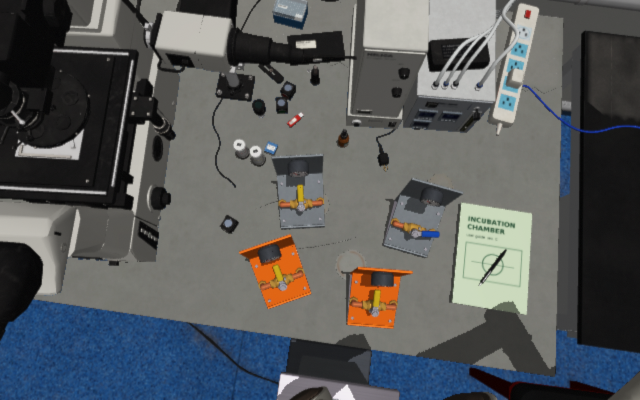

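Stations: blue grey stand at top (420,222) / scene (268,310), yellow-handled grey stand at top (300,195) / scene (325,205). Look-alikes: orange stands at top (277,275) and (374,300), scene (190,255) and (245,185). I choose the two grey ones. The cube is at top (229,224) and the bottle at (343,138).

```bash
cat > h.py <<'E'
import numpy as np, cv2
from station import readout, capture, camera_params, models, ctrl
from scipy.spatial.transform import Rotation as R
def ray(p,uv):
    f=200/np.tan(np.radians(p['vertical_fov']/2)); E=np.array(p['extrinsics'])
    d=np.array([(uv[0]-p['cx'])/f,-(uv[1]-p['cy'])/f,-1.]); return E[:3,3],E[:3,:3]@d
def onz(p,uv,z):
    o,d=ray(p,uv); return o+d*(z-o[2])/d[2]
def proj(p,X):
    f=200/np.tan(np.radians(p['vertical_fov']/2)); E=np.array(p['extrinsics'])
    c=(np.atleast_2d(X)-E[:3,3])@E[:3,:3]; return np.c_[p['cx']+f*c[:,0]/-c[:,2],p['cy']-f*c[:,1]/-c[:,2]]
def tri(prs):
    A=np.zeros((3,3));b=np.zeros(3)
    for o,d in prs:
        d=d/np.linalg.norm(d);M=np.eye(3)-np.outer(d,d);A+=M;b+=M@o
    return np.linalg.solve(A,b)
def pose():
    s=readout.observe(); return np.array(s['ee_pos']),R.from_euler('xyz',s['tcp_rot']),s
E
python3 - <<'E'
from h import *
P={c:camera_params(c) for c in("scene","top")}
for n,a,b,z in [("bluepiv",(257.6,290),(413.6,230.5),97),("yelpiv",(316,192.3),(300.3,208),97),("yelst?",(330,215),(302.5,206.8),0),("cube",(311.2,169.3),(229.3,221.8),19),("bottle",(411.7,249.2),(344.3,142.6),48)]:
    print(n,onz(P['scene'],a,z).round(),onz(P['top'],b,z).round(),tri([ray(P['scene'],a),ray(P['top'],b)]).round())
im=cv2.imread('pics/top0.png');a=cv2.resize(im[140:270,255:475],None,fx=3.6,fy=3.6,interpolation=2)
cv2.imwrite('pics/crop1.png',a)
s=cv2.imread('pics/scene0.png');cv2.imwrite('pics/crop2.png',cv2.resize(s[130:380,210:410],None,fx=2.4,fy=2.4,interpolation=2))
print(ctrl.tips_ahead)
E
```

```text
bluepiv [ 556. -134.   97.] [ 561. -136.   97.] [ 559. -136.  101.]
yelpiv [585. 161.  97.] [579. 166.  97.] [581. 167.  91.]
yelst? [608. 205.   0.] [602. 166.   0.] [606. 169.  26.]
cube [519. 362.  19.] [527. 362.  19.] [523. 360.  22.]
bottle [807.  80.  48.] [794.  73.  48.] [801.  75.  48.]
11.0
```

View pics/crop1.png

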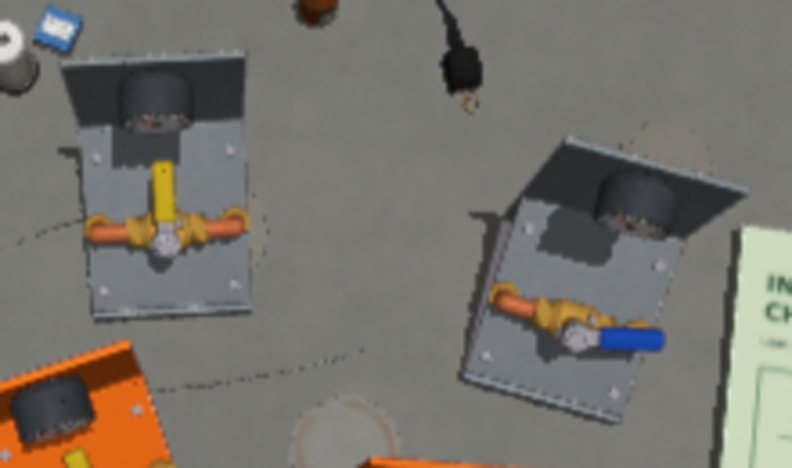

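View pics/crop2.png

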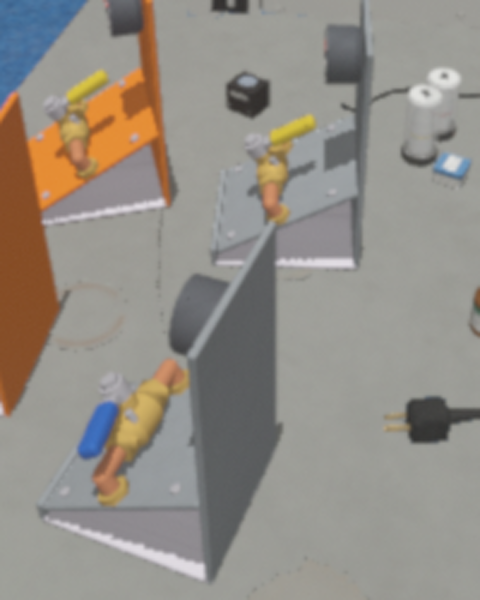

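Crops confirm: the grey stand at top (300,195) has a yellow lever pointing up the slope (shut). The grey stand at top (420,222) has a blue lever roughly along the pipe (open), about 10° short of parallel in the image. Next I'll get the yaws and the first waypoint.

```bash
python3 - <<'E'
from h import *
p=camera_params('top')
c=lambda u,v:(u/3.6+255-.36,v/3.6+140-.36)
def yaw(a,b,z):
    d=onz(p,c(*a),z)-onz(p,c(*b),z); return np.degrees(np.arctan2(-d[0],d[1])),np.hypot(*d[:2])
print('blue pipe',yaw((500,297),(650,333),65),'front',yaw((465,378),(615,420),15),'back top',yaw((568,138),(747,190),236))
print('yel pipe',yaw((97,230),(237,220),65),'front',yaw((95,318),(250,310),15),'back',yaw((65,65),(243,53),236))
for n,uv,z in [("or R plate l",(349,268),236),("or R plate r",(411,272),236),("or L plate l",(241,252),236),("or L plate r",(292,237),236)]: print(n,onz(p,uv,z).round())
for n,uv in [("blue front l",(465,378)),("blue front r",(615,420)),("yel l",(95,318)),("yel r",(250,310))]: print(n,onz(p,c(*uv),15).round())
for n,uv in [("blue back l",(568,138)),("r",(747,190)),("yel l",(65,65)),("yel r",(243,53))]: print(n,onz(p,c(*uv),236).round())
for n,uv in [("blue piv",(578,336)),("blue tip",(664,340)),("ypiv",(166,240)),("ytip",(163,163))]: print(n,onz(p,c(*uv),97).round())
E
```

```text
blue pipe (np.float64(-5.623350997233898), np.float64(114.29014309478386)) front (np.float64(-7.653513651177474), np.float64(118.92633119164691)) back top (np.float64(-8.79217477041051), np.float64(119.69735756973428))
yel pipe (np.float64(12.352160920301326), np.float64(106.22226836998733)) front (np.float64(11.147137093624549), np.float64(121.07219302023599)) back (np.float64(12.229898334116504), np.float64(117.67785434622223))
or R plate l [431.  28. 236.]
or R plate r [ 442. -111.  236.]
or L plate l [432. 275. 236.]
or L plate r [482. 166. 236.]
blue front l [525. -75.  15.]
blue front r [ 509. -193.   15.]
yel l [530. 216.  15.]
yel r [554.  97.  15.]
blue back l [660. -93. 236.]
r [ 642. -211.  236.]
yel l [662. 240. 236.]
yel r [687. 125. 236.]
blue piv [ 555. -141.   97.]
blue tip [ 561. -203.   97.]
ypiv [583. 165.  97.]
ytip [641. 176.  97.]
```

```bash
cat >> h.py <<'E'
def rot(yaw,tilt):  # tool y = station y, tool z tilted forward by tilt from down
    a=np.radians(tilt); X=np.array([-np.cos(a),0,-np.sin(a)]);Z=np.array([np.sin(a),0,-np.cos(a)])
    return R.from_euler('z',yaw,degrees=True)*R.from_matrix(np.c_[X,np.cross(Z,X),Z])
def rows(wps):  # wps: (pos mm, Rotation)
    p0,R0,s=pose(); print('t',round(s['t'],2),'F',np.round(s['ft_force'],1))
    for p,r in wps:
        d=R0.inv().apply(np.array(p)-p0)/1000; v=(R0.inv()*r).as_rotvec()
        print(np.round(d,4).tolist()+np.round(v,3).tolist(), round(float(np.degrees(np.linalg.norm(v))),1))
E
python3 - <<'E'
from h import *
rows([((500,-180,300),rot(-8,0))])
E
```

```text
t 0.7 F [-0.3 -0.5  0.5]
[-0.4029, 0.2784, -0.0877, 0.0, 0.0, 0.504] 28.9
```

Emit:
{"api": "carry_out", "payload": {
  "rows": [
    [-0.05,0.035,-0.06,0,0,0.1,0],
    [-0.1,0.07,-0.088,0,0,0.2,0],
    [-0.15,0.105,-0.088,0,0,0.3,0],
    [-0.2,0.14,-0.088,0,0,0.4,0],
    [-0.25,0.175,-0.088,0,0,0.5,0],
    [-0.3,0.21,-0.088,0,0,0.504,0],
    [-0.35,0.244,-0.088,0,0,0.504,0],
    [-0.403,0.278,-0.088,0,0,0.504,0],
    [-0.403,0.278,-0.088,0,0,0.504,0],
    [-0.403,0.278,-0.088,0,0,0.504,0]
  ],
  "force": 30
}}

```text
t: 1.95
ee_pos: [500.6, -179.6, 300.1]
tcp_rot: [-3.141, -0.001, 3.004]
ft_force: [-0.2, -1.0, 0.0]
finger_gap: 2.1
gripper_force: 0.0
```

```bash
python3 - <<'E'
from h import *
p0,R0,s=pose(); print(s['t'],p0,np.degrees(s['tcp_rot']),s['finger_gap'],s['ft_force'])
p=camera_params('wrist'); im=capture('wrist'); 
print(np.round(p['extrinsics'],2).tolist(),p['vertical_fov'])
for q in ['blue_pivot','blue_station']:
    for d in models.landmark_of('wrist',q)[:2]:
        uv=np.array(d['centre'])*[640,400]; print(q,round(d['score'],2),uv.round(1),onz(p,uv,97 if 'piv' in q else 0).round(1)); cv2.circle(im,tuple(int(x) for x in uv),3,(0,0,255) if 'piv' in q else (0,255,0),-1)
# predicted
yaw=np.radians(-8);c,sn=np.cos(yaw),np.sin(yaw);P=np.array([557,-138,97.])
for r in (0,62): 
    uv=proj(p,P+r*np.array([sn,-c,0]))[0];print('pred',uv.round(1))
cv2.imwrite('pics/w1.png',im)
E
```

```text
1.95 [ 500.63538269 -179.62376773  300.08977698] [-1.79992233e+02 -2.93452912e-02  1.72135332e+02] 2.131488086630125 [-0.24577381 -1.01249845  0.02194832]
[[0.14, -0.96, -0.24, 435.58], [0.99, 0.13, 0.03, -169.61], [-0.0, -0.24, 0.97, 473.88], [0.0, 0.0, 0.0, 1.0]] 71.27676946001732
blue_pivot 0.69 [350.3 212.5] [ 561.2 -139.9   97. ]
blue_station 0.84 [341.3 206.5] [ 580.3 -146.7    0. ]
pred [351.3 209.5]
pred [307.4 209.4]
```

View pics/w1.png

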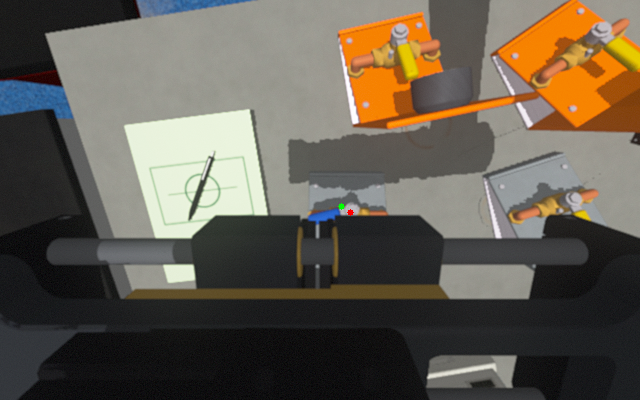

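The red mark at (350,212) sits on the grey pivot knob, so blue pivot ≈ (559,-139,97). The lever tip near (310,215) means it's about 8° short of the open stop. Now I'll plan the approach and the push with closed fingers.

```bash
cat >> h.py <<'E'
def wp(P,yaw,th,m,side,r=42,lift=0,tilt=None):
    """side=+1: finger on right/front of lever (push to shut); -1: on left/back (push to open)"""
    if tilt is None: tilt=np.clip(30*(1.57-th)/1.2,5,30)
    u=np.array([np.cos(th),-np.sin(th)]); n=side*np.array([-np.sin(th),-np.cos(th)])
    q=r*u+(8+9.5*abs(n[0])+16*abs(n[1])+m)*n
    Rz=R.from_euler('z',yaw,degrees=True); c,s=np.cos(np.pi/6),.5
    Q=np.array(P)+Rz.apply([q[0]*c-3*s,q[1],q[0]*s+3*c])
    ro=rot(yaw,tilt); z=ro.apply([0,0,1])
    return Q+z*(13/np.cos(np.radians(30-tilt))-11-lift),ro
B=((559,-139,97),-8)
E
python3 - <<'E'
from h import *
w=[wp(*B,1.43,12,1,lift=150),wp(*B,1.43,12,1,lift=60),wp(*B,1.43,12,1)]+[wp(*B,t,0,1) for t in np.linspace(1.43,0,9)]
for a,b in w[:4]+w[-1:]: print(a.round())
rows(w)
E
```

```text
[ 517. -180.  233.]
[ 524. -181.  143.]
[ 530. -181.   84.]
[ 540. -181.   89.]
[ 591. -168.  119.]
t 2.1 F [-0.7  0.4 -0.3]
[-0.0166, 0.0042, 0.0674, -0.0, -0.087, -0.001] 5.0
[-0.0244, 0.0042, 0.1571, -0.0, -0.087, -0.001] 5.0
[-0.0297, 0.0042, 0.2168, -0.0, -0.087, -0.001] 5.0
[-0.04, 0.0059, 0.2109, -0.0, -0.087, -0.001] 5.0
[-0.0451, 0.0034, 0.2076, -0.0, -0.139, -0.001] 8.0
[-0.0511, 0.0019, 0.2039, -0.0, -0.217, -0.001] 12.4
[-0.0577, 0.0016, 0.1998, -0.0, -0.295, -0.001] 16.9
[-0.0647, 0.0028, 0.1956, -0.0, -0.373, -0.001] 21.4
[-0.0718, 0.0059, 0.1914, -0.0, -0.451, -0.001] 25.8
[-0.0785, 0.0109, 0.1874, -0.0, -0.524, -0.001] 30.0
[-0.0843, 0.0178, 0.1841, -0.0, -0.524, -0.001] 30.0
[-0.0888, 0.0263, 0.1815, -0.0, -0.524, -0.001] 30.0
```

Emit:
{"api": "carry_out", "payload": {
  "rows": [
    [-0.01,0.004,0.035,0,-0.04,0,0],
    [-0.017,0.004,0.067,0,-0.087,0,0],
    [-0.021,0.004,0.11,0,-0.087,0,0],
    [-0.024,0.004,0.157,0,-0.087,0,0],
    [-0.027,0.004,0.19,0,-0.087,0,0],
    [-0.03,0.004,0.217,0,-0.087,0,0],
    [-0.03,0.004,0.217,0,-0.087,0,0]
  ]
}}

```text
t: 2.98
ee_pos: [528.5, -181.8, 81.5]
tcp_rot: [-3.141, 0.082, 3.0]
ft_force: [0.3, -0.1, 1.0]
finger_gap: 0.1
gripper_force: 0.0
```

```bash
python3 - <<'E'
from h import *
p0,R0,s=pose(); print(p0,s['finger_gap'],s['ft_force'])
for c,b in [('scene',(190,240,350,390)),('wrist',None)]:
    im=capture(c)
    if b: im=cv2.resize(im[b[1]:b[3],b[0]:b[2]],None,fx=2.67,fy=2.67,interpolation=2); A=im
    else: B2=im
cv2.imwrite('pics/b1.png',np.hstack([A,cv2.resize(B2[100:400,130:450],(A.shape[1]-60,A.shape[0]))])[:, :800])
rows([wp(*B,t,0,1) for t in np.r_[np.linspace(1.43,0,11),-.08]])
E
```

```text
[ 528.50429102 -181.76344668   81.45547807] 0.08994310106780136 [ 0.34300585 -0.10439664  0.9528565 ]
t 3.08 F [-0.   0.6  0.6]
[-0.0095, 0.0017, -0.0045, -0.0, 0.001, -0.001] 0.1
[-0.0137, -0.0003, -0.0066, -0.0, -0.035, -0.001] 2.0
[-0.0186, -0.0018, -0.0092, -0.0, -0.098, -0.001] 5.6
[-0.0239, -0.0026, -0.0119, -0.0, -0.16, -0.001] 9.2
[-0.0296, -0.0025, -0.0147, -0.0, -0.222, -0.001] 12.7
[-0.0355, -0.0013, -0.0176, -0.0, -0.285, -0.0] 16.3
[-0.0414, 0.001, -0.0204, -0.001, -0.347, -0.0] 19.9
[-0.0472, 0.0045, -0.0232, -0.001, -0.41, -0.0] 23.5
[-0.0525, 0.0093, -0.0256, -0.001, -0.435, -0.0] 24.9
[-0.057, 0.0152, -0.0277, -0.001, -0.435, -0.0] 24.9
[-0.0607, 0.0221, -0.0294, -0.001, -0.435, -0.0] 24.9
[-0.0623, 0.0248, -0.0302, -0.001, -0.435, -0.0] 24.9
```

View pics/b1.png

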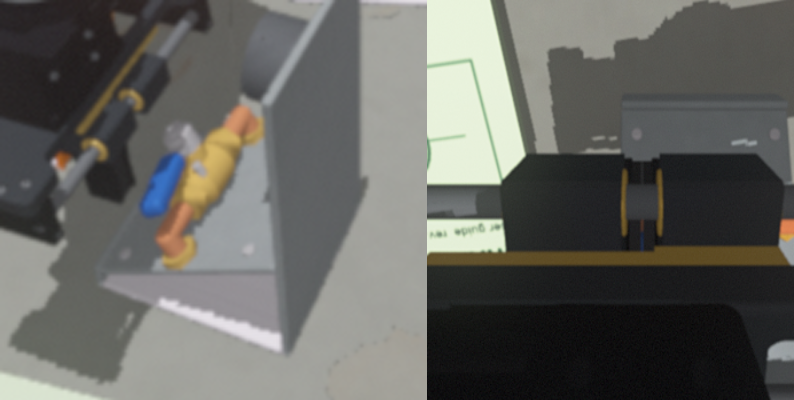

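The finger stands downslope of the blue lever (crop (120,180), sleeve at (163,183)), in the right place and clear of the stand. Now I'll push it round.

Emit:
{"api": "carry_out", "payload": {
  "rows": [
    [-0.0095,0.0017,-0.0045,0,0,0,0],
    [-0.0137,-0.0003,-0.0066,0,-0.035,0,0],
    [-0.0186,-0.0018,-0.0092,0,-0.098,0,0],
    [-0.0239,-0.0026,-0.0119,0,-0.16,0,0],
    [-0.0296,-0.0025,-0.0147,0,-0.222,0,0],
    [-0.0355,-0.0013,-0.0176,0,-0.285,0,0],
    [-0.0414,0.001,-0.0204,0,-0.347,0,0],
    [-0.0472,0.0045,-0.0232,0,-0.41,0,0],
    [-0.0525,0.0093,-0.0256,0,-0.435,0,0],
    [-0.057,0.0152,-0.0277,0,-0.435,0,0],
    [-0.0607,0.0221,-0.0294,0,-0.435,0,0]
  ]
}}

```text
t: 4.45
ee_pos: [595.4, -171.2, 128.6]
tcp_rot: [3.126, 0.511, 3.002]
ft_force: [-0.1, 0.2, 0.2]
finger_gap: 0.6
gripper_force: 0.0
```

```bash
python3 - <<'E'
from h import *
p0,R0,s=pose(); print(s['t'],p0,wp(*B,0,0,1)[0],s['finger_gap'],s['ft_force'])
im=capture('scene')
A=cv2.resize(im[220:370,200:360],None,fx=2.5,fy=2.5,interpolation=2)
T=capture('top');T=cv2.resize(T[170:270,370:470],(375,375),interpolation=2)
cv2.imwrite('pics/b2.png',np.hstack([A,T]))
E
```

```text
4.45 [ 595.37620494 -171.23105917  128.63072648] [ 591.18379831 -167.75899962  118.8660254 ] 0.621581407458647 [-0.101247    0.21357596  0.18842625]
```

View pics/b2.png

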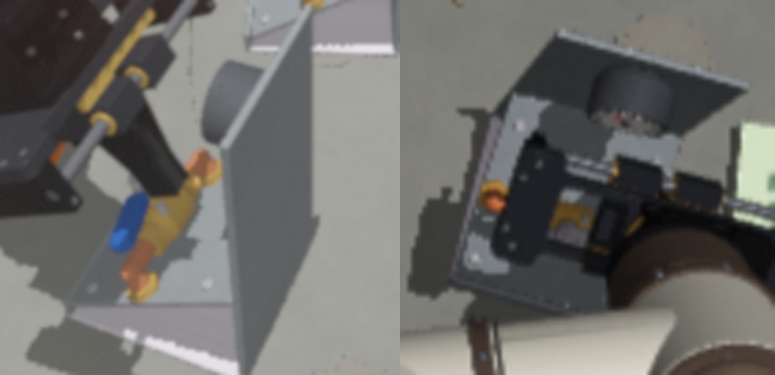

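The blue lever is still open: it is at crop (130,222), with the finger now upslope of it at (165,180) and about 10 mm above the plan. So the finger went over it. I'll check the settled pose.

```bash
python3 - <<'E'
from h import *
p0,R0,s=pose(); print(s['t'],p0,s['tcp_rot'],s['ft_force'],s['joint_vel'],s['qpos'])
E
```

```text
4.55 [ 595.35047101 -170.95077249  128.44551414] [3.1265226  0.51116135 3.00365846] [ 0.63482613 -0.87100971  0.00590099] [-0.0072383   0.00467719 -0.01504671 -0.02436203 -0.00744209  0.01902331] [-0.00556903  0.25720896 -0.65159769  0.31543813 -0.16062727 -1.9979409 ]
```

Emit:
{"api": "carry_out", "payload": {
  "rows": [
    [0,0,0,0,0,0,0],
    [0,0,0,0,0,0,0]
  ]
}}

```text
t: 4.8
ee_pos: [593.2, -171.6, 126.5]
tcp_rot: [3.127, 0.507, 3.002]
ft_force: [-0.4, -0.5, 0.7]
finger_gap: 0.4
gripper_force: 0.0
```

Joint 5 hit its limit (-0.16) at 30° tilt, so the wrist was nearly singular and the path cut across over the lever. I'll back out along the tool, go round again, and use at most about 18° of tilt.

```bash
python3 - <<'E'
from h import *
p0,R0,s=pose(); z=R0.apply([0,0,1])
rows([(p0-60*z,R0),(p0-120*z,R0),((525,-180,235),rot(-8,15)),wp(*B,1.43,12,1,lift=150,tilt=5)])
E
```

```text
t 4.8 F [-0.4 -0.5  0.7]
[-0.0, 0.0, -0.06, 0.0, 0.0, 0.0] 0.0
[-0.0, 0.0, -0.12, 0.0, 0.0, 0.0] 0.0
[0.0053, -0.0159, -0.1273, 0.015, 0.245, 0.002] 14.1
[0.0136, -0.0166, -0.1296, 0.015, 0.42, 0.003] 24.1
```

Emit:
{"api": "carry_out", "payload": {
  "rows": [
    [0,0,-0.03,0,0,0,0],
    [0,0,-0.06,0,0,0,0],
    [0,0,-0.09,0,0.05,0,0],
    [0,-0.008,-0.12,0.01,0.12,0,0],
    [0.005,-0.016,-0.127,0.015,0.245,0,0],
    [0.01,-0.0166,-0.13,0.015,0.35,0,0],
    [0.0136,-0.0166,-0.13,0.015,0.42,0.003,0],
    [0.0136,-0.0166,-0.13,0.015,0.42,0.003,0],
    [0.0136,-0.0166,-0.13,0.015,0.42,0.003,0]
  ]
}}

```text
t: 5.92
ee_pos: [515.8, -179.3, 232.7]
tcp_rot: [-3.141, 0.086, 3.002]
ft_force: [-0.3, -1.3, -0.9]
finger_gap: 0.8
gripper_force: 0.0
```

```bash
python3 - <<'E'
from h import *
p0,R0,s=pose(); print(p0,s['tcp_rot'],s['qpos'].round(3) if hasattr(s['qpos'],'round') else s['qpos'])
rows([wp(*B,1.5,12,1,lift=150,tilt=5),wp(*B,1.5,12,1,lift=0,tilt=5),wp(*B,1.5,12,1,lift=0,tilt=15)])
p=camera_params('scene'); im=capture('scene'); im2=im[230:370,200:340]
for d in models.silhouettes('scene','blue_lever')[:2]:
    m=d['mask']; v,u=np.nonzero(m); print(d['score'],u.mean(),v.mean(),u.min(),u.max(),v.min(),v.max())
hsv=cv2.cvtColor(im,40); m=cv2.inRange(hsv,(105,150,60),(125,255,255)); m[:230]=0;m[370:]=0;m[:,:200]=0;m[:,300:]=0
pts=np.argwhere(m)[:,::-1].astype(np.float32); print(len(pts),cv2.minAreaRect(pts))
yaw=np.radians(-8)
for th in (1.57,1.4,1.2,1.0):
    Rz=R.from_euler('z',-8,degrees=True); f=lambda r:np.array(B[0])+Rz.apply([r*np.cos(th)*.866,-r*np.sin(th),r*np.cos(th)*.5])
    print(th,proj(p,np.array([f(16),f(62),f(39)])).round(1).tolist())
E
```

```text
[ 515.79599201 -179.29797363  232.70088311] [-3.14119183  0.08648746  3.00235754] [-0.032  0.19  -0.221  0.011 -1.074 -1.683]
t 5.92 F [-0.3 -1.3 -0.9]
[0.001, 0.0019, 0.0007, -0.0, -0.001, 0.0] 0.1
[0.0009, 0.0019, 0.1507, -0.0, -0.001, 0.0] 0.1
[0.0005, 0.0019, 0.1498, -0.0, -0.175, 0.0] 10.0
0.7 253.8567415730337 301.48595505617976 244 264 285 320
0.53 313.20754716981133 169.0867924528302 304 322 160 178
179 ((251.24134826660156, 308.39654541015625), (8.170595169067383, 23.583309173583984), 21.801406860351562)
1.57 [[253.6, 299.6], [239.6, 321.1], [246.8, 310.1]]
1.4 [[254.8, 299.4], [244.5, 320.4], [249.8, 309.6]]
1.2 [[256.4, 298.9], [250.8, 318.4], [253.7, 308.4]]
1.0 [[258.0, 298.2], [257.6, 315.4], [257.8, 306.5]]
```

```bash
sed -i 's/np.clip(30\*(1.57-th)\/1.2,5,30)/np.clip(30*(1.57-th)\/1.6,4,20)/; s/z\*(13\/np/z*(15\/np/' h.py; python3 - <<'E'
from h import *
rows([wp(*B,1.35,10,1,lift=100),wp(*B,1.35,10,1,lift=50),wp(*B,1.35,10,1),wp(*B,1.35,10,1)]+[wp(*B,t,-2,1,r=40) for t in (1.35,1.2,1.05,.9)])
E
```

```text
t 6.03 F [-0.9 -0.3  0.3]
[-0.0067, -0.0018, 0.0506, -0.0, 0.015, 0.001] 0.8
[-0.0059, -0.0018, 0.1006, -0.0, 0.015, 0.001] 0.8
[-0.0052, -0.0018, 0.1505, -0.0, 0.015, 0.001] 0.8
[-0.0052, -0.0018, 0.1505, -0.0, 0.015, 0.001] 0.8
[-0.0154, 0.0028, 0.1458, -0.0, 0.015, 0.001] 0.8
[-0.02, 0.0012, 0.1434, -0.0, -0.034, 0.001] 2.0
[-0.0251, 0.0002, 0.1408, -0.0, -0.083, 0.001] 4.8
[-0.0307, 0.0001, 0.138, -0.0, -0.133, 0.001] 7.6
```

Emit:
{"api": "carry_out", "payload": {
  "rows": [
    [0,-0.002,0.05,0,0.015,0,0],
    [0,-0.002,0.1,0,0.015,0,0],
    [0,-0.002,0.13,0,0.015,0,0],
    [-0.005,-0.002,0.15,0,0.015,0,0],
    [-0.005,-0.002,0.15,0,0.015,0,0],
    [-0.01,0,0.148,0,0.015,0,0],
    [-0.0154,0.002,0.146,0,0.015,0,0],
    [-0.02,0.001,0.143,0,-0.034,0,0],
    [-0.025,0,0.141,0,-0.083,0,0],
    [-0.031,0,0.138,0,-0.133,0,0],
    [-0.031,0,0.138,0,-0.133,0,0]
  ]
}}

```text
t: 7.4
ee_pos: [556.4, -185.3, 98.6]
tcp_rot: [-3.141, 0.216, 3.002]
ft_force: [-4.8, -0.3, 2.0]
finger_gap: 0.3
gripper_force: 2.3
```

```bash
cat >> h.py <<'E'
def lever(P,yaw,lo,hi,box):
    p=camera_params('scene'); im=capture('scene'); m=cv2.inRange(cv2.cvtColor(im,40),lo,hi)
    k=np.zeros_like(m);k[box[1]:box[3],box[0]:box[2]]=1; m=m*k
    pts=np.argwhere(m)[:,::-1].astype(np.float32); Rz=R.from_euler('z',yaw,degrees=True)
    c,(w,h),a=cv2.minAreaRect(pts); vx,vy,_,_=cv2.fitLine(pts,2,0,.01,.01).ravel()
    print('blob',len(pts),np.round(c,1),round(w,1),round(h,1),'dir',round(float(np.degrees(np.arctan2(vy,vx))),1))
    for th in np.arange(0,1.6,.157):
        f=lambda r:np.array(P)+Rz.apply([r*np.cos(th)*.866,-r*np.sin(th),r*np.cos(th)*.5])
        q=proj(p,np.array([f(16),f(62)])); d=q[1]-q[0]; print(round(th,2),q.mean(0).round(1),round(float(np.degrees(np.arctan2(d[1],d[0]))),1),end=' | ')
    print(); return im
BL=((105,150,60),(125,255,255),(200,230,310,370))
E
python3 - <<'E'
from h import *
p0,R0,s=pose(); print(s['t'],p0,wp(*B,.9,-2,1,r=40)[0],s['ft_force'],np.round(s['qpos'],2)); lever(*B,*BL)
rows([wp(*B,t,-2,1,r=40) for t in (.75,.6,.45,.3,.15,0,-.1)])
E
```

```text
7.4 [ 556.42625296 -185.26686299   98.64289085] [ 557.76027942 -185.14746387   98.26082144] [-4.82969461 -0.2811777   2.04252545] [-0.03  0.33 -0.43  0.04 -0.59 -1.71]
blob 147 [257.  306.5] 19.0 8.0 dir -85.7
0.0 [275.3 290.8] -6.1 | 0.16 [273.5 293.6] 3.4 | 0.31 [271.2 296.4] 15.9 | 0.47 [268.5 299.1] 31.9 | 0.63 [265.5 301.7] 50.8 | 0.78 [262.3 304. ] 69.9 | 0.94 [259.  306.1] 86.3 | 1.1 [255.7 307.8] 99.2 | 1.26 [252.5 309.1] 109.1 | 1.41 [249.4 310. ] 116.9 | 1.57 [246.6 310.4] 123.2 | 
t 7.45 F [-5.2  1.2  3.2]
[-0.007, 0.0012, -0.0014, -0.001, -0.052, 0.0] 3.0
[-0.0132, 0.0033, -0.0035, -0.001, -0.101, 0.0] 5.8
[-0.0193, 0.0066, -0.0055, -0.001, -0.133, 0.0] 7.6
[-0.0247, 0.0113, -0.0073, -0.001, -0.133, 0.0] 7.6
[-0.0295, 0.0172, -0.0088, -0.001, -0.133, 0.0] 7.6
[-0.0332, 0.0241, -0.01, -0.001, -0.133, 0.0] 7.6
[-0.0352, 0.0274, -0.0106, -0.001, -0.133, 0.0] 7.6
```

The lever is turning now (5 N contact, angle about 1.0), so I'll keep pushing.

Emit:
{"api": "carry_out", "payload": {
  "rows": [
    [-0.007,0.0012,-0.0014,0,-0.052,0,0],
    [-0.0132,0.0033,-0.0035,0,-0.101,0,0],
    [-0.0193,0.0066,-0.0055,0,-0.133,0,0],
    [-0.0247,0.0113,-0.0073,0,-0.133,0,0],
    [-0.0295,0.0172,-0.0088,0,-0.133,0,0],
    [-0.0332,0.0241,-0.01,0,-0.133,0,0],
    [-0.0332,0.0241,-0.01,0,-0.133,0,0]
  ]
}}

```text
t: 8.32
ee_pos: [592.8, -165.0, 115.5]
tcp_rot: [-3.141, 0.353, 3.004]
ft_force: [0.1, 0.9, -0.4]
finger_gap: 0.4
gripper_force: 0.0
```

```bash
python3 - <<'E'
from h import *
p0,R0,s=pose(); print(s['t'],p0,wp(*B,0,-2,1,r=40)[0],s['ft_force'],np.round(s['qpos'],2)); im=lever(*B,*BL)
rows([(p0+R.from_euler('z',-8,degrees=True).apply([0,k,0]),R0) for k in (3,6)])
E
```

```text
8.325 [ 592.79828418 -165.03225701  115.51671051] [ 590.18982131 -165.59965012  115.62186163] [ 0.1435759   0.90239773 -0.42054792] [ 0.02  0.31 -0.49  0.13 -0.43 -1.84]
blob 112 [260.  304.8] 16.5 7.8 dir 75.3
0.0 [275.3 290.8] -6.1 | 0.16 [273.5 293.6] 3.4 | 0.31 [271.2 296.4] 15.9 | 0.47 [268.5 299.1] 31.9 | 0.63 [265.5 301.7] 50.8 | 0.78 [262.3 304. ] 69.9 | 0.94 [259.  306.1] 86.3 | 1.1 [255.7 307.8] 99.2 | 1.26 [252.5 309.1] 109.1 | 1.41 [249.4 310. ] 116.9 | 1.57 [246.6 310.4] 123.2 | 
t 8.38 F [ 0.1  0.7 -0.3]
[-0.0006, 0.0033, -0.0001, -0.0, -0.001, -0.0] 0.1
[-0.0006, 0.0063, -0.0001, -0.0, -0.001, -0.0] 0.1
```

```bash
python3 - <<'E'
from h import *
im=capture('scene');A=cv2.resize(im[230:360,205:335],(520,520),interpolation=2)
cv2.imwrite('pics/b3.png',A)
E
```

```text
(no output)
```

View pics/b3.png

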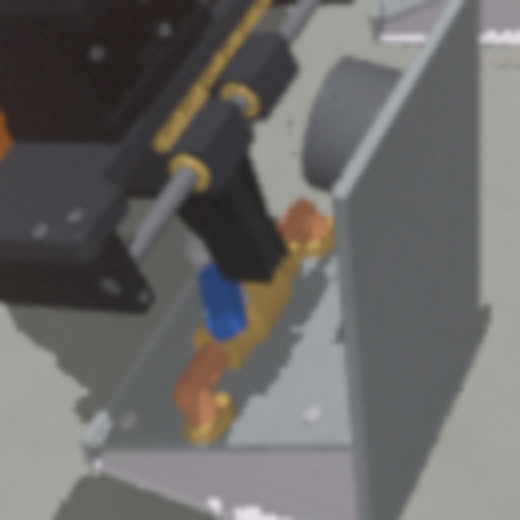

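```bash
python3 - <<'E'
from h import *
p0,R0,s=pose(); p=camera_params('scene'); z=R0.apply([0,0,1]);print(z)
print('tip corners',proj(p,[p0+R0.apply([a,b,11]) for a in(-9.5,9.5) for b in(-15,15)]).round(1).tolist())
Rz=R.from_euler('z',-8,degrees=True).inv(); d=Rz.apply(p0+11*z-np.array(B[0])); print('tip in panel: slope,y,n',d[0]*.866+d[2]*.5,d[1],-d[0]*.5+d[2]*.866)
im=capture('scene'); 
for q in ('blue_pivot',):
    for r in models.landmark_of('scene',q)[:2]: print(q,r['score'],np.array(r['centre'])*[640,400],proj(p,B[0]))
E
```

```text
[ 0.34133283 -0.04833602 -0.93869885]
tip corners [[273.8, 313.9], [282.0, 299.9], [264.2, 313.1], [272.6, 299.2]]
tip in panel: slope,y,n 38.56361139850976 -21.637929215080334 -13.363629193955349
blue_pivot 0.51 [256.768 290.6  ] [[258.17963353 292.65024675]]
```

```bash
python3 - <<'E'
from h import *
p=camera_params('scene')
for P,t in [((528.5,-181.8,81.5),4.7),((595.4,-171.2,128.6),29),((592.8,-165,115.5),20.2)]:
    r=rot(-8,t)
    for L in (11,0,-11): print(L,proj(p,[np.array(P)+r.apply([a,b,L]) for a in(-9.5,9.5) for b in(-8,8)]).round(0).tolist())
im=cv2.imread('pics/b3.png')
# dark finger mask in current scene
s=capture('scene'); v=s.max(2); sub=v[280:320,250:290]; 
for r in range(0,40,2): print(280+r,' '.join('%3d'%x for x in sub[r,::2]))
E
```

```text
11 [[236.0, 324.0], [241.0, 317.0], [227.0, 322.0], [232.0, 314.0]]
0 [[235.0, 320.0], [240.0, 313.0], [225.0, 317.0], [230.0, 310.0]]
-11 [[234.0, 316.0], [239.0, 308.0], [224.0, 313.0], [229.0, 306.0]]
11 [[277.0, 308.0], [281.0, 300.0], [268.0, 308.0], [272.0, 301.0]]
0 [[273.0, 303.0], [278.0, 295.0], [264.0, 303.0], [269.0, 296.0]]
-11 [[269.0, 298.0], [274.0, 290.0], [260.0, 299.0], [265.0, 291.0]]
11 [[276.0, 310.0], [281.0, 303.0], [267.0, 309.0], [271.0, 302.0]]
0 [[274.0, 305.0], [278.0, 298.0], [264.0, 305.0], [269.0, 297.0]]
-11 [[271.0, 301.0], [276.0, 293.0], [261.0, 300.0], [266.0, 293.0]]
280  68  39  41  37  37  37  38  44  46  42  93 157 160 160 144 134 152 158 161 126
282  43  39  40  38  38  39  38  42  44  42  57 149 160 157 132 135 147 158 161 126
284  50  39  39  38  38  37  39  40  46  47  45  96 145 141 133 137 170 173 163 137
286  84  46  38  40  38  39  39  37  45  44  45  49 105 131 135 142 159 179 174 131
288  95  83  43  40  40  40  38  39  41  45  45  44  88 130 134 136 160 180 147 122
290  97 108  88  43  39  37  39  39  39  41  46  45  50 121 159 134 
[... 491 characters left out ...]
 127 103  99 101 101 134 161
304 107 100  99 115 117 118 115 109 114 135 137 134 131 121  99  99 101 122 158 163
306 101  97  99 115 118 118 119 112 107 138 135 133 126 107  98 100 103 156 164 163
308  99  98 101 135 121 125 135 128 100 146 136 128 117  98 100 100 121 164 164 161
310  97  98  97 124 140 137 138 134 114 143 140 123 103  99 101 110 153 165 163 162
312  97  97 116 114 136 137 135 125 118 142 138 113  98 101 136 155 164 164 165 155
314  99 103 134 135 107 126 113 127 137 135 125 100 100 100 104 141 164 165 165 147
316  98  99 131 129 132 130 136 130 129 113  99  99 101 101 129 162 163 164 162 158
318  99  98 123 131 135 134 136 132 118  98  99  99 100 102 154 162 163 163 164 165
```

```bash
sed -i 's/z\*(15\/np/z*(31\/np/' h.py; python3 - <<'E'
from h import *
print(ctrl.tips_ahead)
p0,R0,s=pose(); z=R0.apply([0,0,1])
rows([(p0-60*z,R0),wp(*B,.9,14,1,lift=60),wp(*B,.9,14,1,lift=20),wp(*B,.9,14,1)]+[wp(*B,t,-2,1,r=40) for t in (.9,.75,.6,.45)])
E
```

```text
11.0
t 8.57 F [-0.  -0.7  0.1]
[0.0, 0.0, -0.06, 0.0, 0.0, 0.0] 0.0
[0.0402, -0.0354, -0.0358, -0.001, 0.133, 0.0] 7.6
[0.0455, -0.0354, 0.0038, -0.001, 0.133, 0.0] 7.6
[0.0481, -0.0353, 0.0236, -0.001, 0.133, 0.0] 7.6
[0.037, -0.0238, 0.0217, -0.001, 0.133, 0.0] 7.6
[0.0297, -0.0229, 0.0203, -0.001, 0.084, 0.0] 4.8
[0.0224, -0.0208, 0.0189, -0.001, 0.034, 0.0] 2.0
[0.0157, -0.0175, 0.0177, -0.001, 0.003, 0.0] 0.2
```

Emit:
{"api": "carry_out", "payload": {
  "rows": [
    [0,0,-0.04,0,0,0,0],
    [0,0,-0.06,0,0,0,0],
    [0.02,-0.018,-0.05,0,0.06,0,0],
    [0.04,-0.035,-0.036,0,0.13,0,0],
    [0.043,-0.035,-0.015,0,0.133,0,0],
    [0.0455,-0.035,0.004,0,0.133,0,0],
    [0.047,-0.035,0.015,0,0.133,0,0],
    [0.048,-0.035,0.0235,0,0.133,0,0],
    [0.048,-0.035,0.0235,0,0.133,0,0]
  ]
}}

```text
t: 9.7
ee_pos: [550.3, -195.2, 76.2]
tcp_rot: [-3.141, 0.219, 3.003]
ft_force: [-0.0, 0.1, 1.4]
finger_gap: -0.1
gripper_force: 0.0
```

```bash
python3 - <<'E'
from h import *
p0,R0,s=pose(); print(s['t'],p0,wp(*B,.9,14,1)[0],s['ft_force'],np.round(s['qpos'],2)); lever(*B,*BL)
rows([wp(*B,t,-2,1,r=40) for t in (.9,.75,.6,.45)])
E
```

```text
9.7 [ 550.27347532 -195.22320027   76.22702209] [ 550.08798303 -195.69474532   76.24661026] [-0.04956266  0.06226234  1.36878632] [-0.05  0.36 -0.46  0.04 -0.53 -1.69]
blob 136 [260.1 304. ] 18.2 8.2 dir 83.0
0.0 [275.3 290.8] -6.1 | 0.16 [273.5 293.6] 3.4 | 0.31 [271.2 296.4] 15.9 | 0.47 [268.5 299.1] 31.9 | 0.63 [265.5 301.7] 50.8 | 0.78 [262.3 304. ] 69.9 | 0.94 [259.  306.1] 86.3 | 1.1 [255.7 307.8] 99.2 | 1.26 [252.5 309.1] 109.1 | 1.41 [249.4 310. ] 116.9 | 1.57 [246.6 310.4] 123.2 | 
t 9.75 F [ 0.7 -0.2  0.9]
[-0.0103, 0.011, -0.003, -0.001, 0.0, 0.001] 0.1
[-0.0173, 0.0119, -0.0053, -0.001, -0.049, 0.001] 2.8
[-0.0243, 0.014, -0.0077, -0.001, -0.098, 0.001] 5.6
[-0.0309, 0.0173, -0.0098, -0.001, -0.13, 0.001] 7.4
```

Emit:
{"api": "carry_out", "payload": {
  "rows": [
    [-0.0055,0.0055,-0.0015,0,0,0,0],
    [-0.0103,0.011,-0.003,0,0,0,0],
    [-0.0173,0.012,-0.0053,0,-0.049,0,0],
    [-0.0243,0.014,-0.0077,0,-0.098,0,0],
    [-0.0309,0.0173,-0.0098,0,-0.13,0,0],
    [-0.0309,0.0173,-0.0098,0,-0.13,0,0]
  ]
}}

```text
t: 10.5
ee_pos: [576.8, -181.9, 90.7]
tcp_rot: [-3.14, 0.341, 3.002]
ft_force: [-5.1, -1.4, -2.2]
finger_gap: 0.8
gripper_force: 2.3
```

```bash
python3 - <<'E'
from h import *
p0,R0,s=pose(); print(s['t'],p0,wp(*B,.45,-2,1,r=40)[0],s['ft_force'],np.round(s['qpos'],2)); lever(*B,*BL)
rows([wp(*B,t,-2,1,r=40) for t in (.3,.15,0,-.1)])
E
```

```text
10.5 [ 576.7687452  -181.88719632   90.71547499] [ 580.688813   -181.93129027   93.0269008 ] [-5.09042596 -1.38401072 -2.18208946] [-0.02  0.33 -0.52  0.11 -0.38 -1.79]
blob 120 [266.3 300.3] 16.3 8.5 dir 48.1
0.0 [275.3 290.8] -6.1 | 0.16 [273.5 293.6] 3.4 | 0.31 [271.2 296.4] 15.9 | 0.47 [268.5 299.1] 31.9 | 0.63 [265.5 301.7] 50.8 | 0.78 [262.3 304. ] 69.9 | 0.94 [259.  306.1] 86.3 | 1.1 [255.7 307.8] 99.2 | 1.26 [252.5 309.1] 109.1 | 1.41 [249.4 310. ] 116.9 | 1.57 [246.6 310.4] 123.2 | 
t 10.55 F [-4.8 -1.1 -3. ]
[-0.0091, 0.0051, -0.0017, -0.001, -0.007, -0.0] 0.4
[-0.014, 0.011, -0.0027, -0.001, -0.007, -0.0] 0.4
[-0.0179, 0.0179, -0.0034, -0.001, -0.007, -0.0] 0.4
[-0.0199, 0.0212, -0.0038, -0.001, -0.007, -0.0] 0.4
```

Emit:
{"api": "carry_out", "payload": {
  "rows": [
    [-0.003,0.003,0.0,0,0,0,0],
    [-0.007,0.006,-0.001,0,0,0,0],
    [-0.01,0.01,-0.0015,0,0,0,0],
    [-0.012,0.014,-0.002,0,0,0,0],
    [-0.014,0.018,-0.002,0,0,0,0],
    [-0.015,0.021,-0.002,0,0,0,0],
    [-0.015,0.021,-0.002,0,0,0,0]
  ]
}}

```text
t: 11.42
ee_pos: [597.6, -162.8, 100.5]
tcp_rot: [-3.141, 0.351, 3.003]
ft_force: [-3.1, -3.2, -0.9]
finger_gap: 0.1
gripper_force: 1.4
```

```bash
python3 - <<'E'
from h import *
p0,R0,s=pose(); print(s['t'],p0,wp(*B,0,-2,1,r=40)[0],s['ft_force'],np.round(s['qpos'],2)); lever(*B,*BL)
E
```

```text
11.425 [ 597.58756844 -162.83125233  100.45389759] [ 595.69248517 -166.37299909  100.35483932] [-3.08731425 -3.15611888 -0.88770769] [ 0.02  0.33 -0.5   0.14 -0.4  -1.85]
blob 57 [281.6 290.1] 7.8 8.0 dir -57.5
0.0 [275.3 290.8] -6.1 | 0.16 [273.5 293.6] 3.4 | 0.31 [271.2 296.4] 15.9 | 0.47 [268.5 299.1] 31.9 | 0.63 [265.5 301.7] 50.8 | 0.78 [262.3 304. ] 69.9 | 0.94 [259.  306.1] 86.3 | 1.1 [255.7 307.8] 99.2 | 1.26 [252.5 309.1] 109.1 | 1.41 [249.4 310. ] 116.9 | 1.57 [246.6 310.4] 123.2 |
```

Emit:
{"api": "carry_out", "payload": {
  "rows": [
    [0,0.003,0,0,0,0,0],
    [0,0.006,0,0,0,0,0],
    [0,0.006,0,0,0,0,0]
  ]
}}

```text
t: 11.85
ee_pos: [597.9, -161.3, 100.7]
tcp_rot: [-3.137, 0.35, 3.001]
ft_force: [0.5, -24.7, -3.3]
finger_gap: 0.5
gripper_force: 12.1
```

Emit:
{"api": "carry_out", "payload": {
  "rows": [
    [0,0.003,0,0,0,0,0],
    [0,0.006,0,0,0,0,0],
    [0,0.006,0,0,0,0,0]
  ]
}}

```text
t: 12.22
ee_pos: [597.8, -160.4, 100.8]
tcp_rot: [-3.133, 0.348, 2.998]
ft_force: [5.0, -50.2, -6.3]
finger_gap: 0.5
gripper_force: 24.7
```

The blue lever is hard against its shut stop. I'll back off, retract and plan the move to yellow.

Emit:
{"api": "carry_out", "payload": {
  "rows": [
    [0,-0.012,0,0,0,0,0],
    [0,-0.03,0,0,0,0,0],
    [0,-0.03,-0.05,0,0,0,0],
    [0,-0.03,-0.1,0,0,0,0],
    [0,-0.03,-0.15,0,0,0,0],
    [0,-0.03,-0.2,0,0,0,0],
    [0,-0.03,-0.2,0,0,0,0]
  ]
}}

```text
t: 13.1
ee_pos: [530.0, -170.9, 295.5]
tcp_rot: [3.141, 0.366, 3.004]
ft_force: [0.5, -0.2, 0.4]
finger_gap: 0.4
gripper_force: 0.0
```

```bash
echo 'Y=((582,166,97),11.6)' >> h.py; python3 - <<'E'
from h import *
p0,R0,s=pose(); print(s['t'],p0,s['ft_force'],np.round(s['qpos'],2)); im=lever(*B,*BL); cv2.imwrite('pics/b4.png',cv2.resize(im[230:360,205:335],(390,390)))
for q in ('yellow_pivot','blue_pivot'):
    T=capture('top'); p=camera_params('top')
    print(q,[(round(r['score'],2),onz(p,np.array(r['centre'])*[640,400],97).round()) for r in models.landmark_of('top',q)[:3]])
cv2.imwrite('pics/b5.png',np.hstack([cv2.resize(im[230:360,205:335],(390,390)),cv2.resize(T[170:270,370:470],(390,390))]))
a=wp(*Y,0,14,-1,lift=170)
rows([((530,-10,310),rot(2,18)),a]); print(a[0],wp(*Y,0,14,-1)[0])
E
```

```text
13.1 [ 529.95085032 -170.93831292  295.46240454] [ 0.49283096 -0.21163779  0.36088472] [ 0.01  0.03 -0.32  0.07 -0.86 -1.75]
blob 154 [274.5 290.1] 7.3 21.4 dir -6.7
0.0 [275.3 290.8] -6.1 | 0.16 [273.5 293.6] 3.4 | 0.31 [271.2 296.4] 15.9 | 0.47 [268.5 299.1] 31.9 | 0.63 [265.5 301.7] 50.8 | 0.78 [262.3 304. ] 69.9 | 0.94 [259.  306.1] 86.3 | 1.1 [255.7 307.8] 99.2 | 1.26 [252.5 309.1] 109.1 | 1.41 [249.4 310. ] 116.9 | 1.57 [246.6 310.4] 123.2 | 
yellow_pivot [(0.59, array([582., 160.,  97.])), (0.55, array([376., 179.,  97.]))]
blue_pivot []
t 13.35 F [ 0.8 -0.2  0.1]
[0.0098, 0.1599, -0.0287, -0.057, 0.033, -0.164] 10.1
[0.0273, 0.3718, 0.0169, -0.117, -0.001, -0.321] 19.6
[558.42488402 199.9530472  261.10258486] [615.38074346 211.6444061  101.35483932]
```

View pics/b5.png

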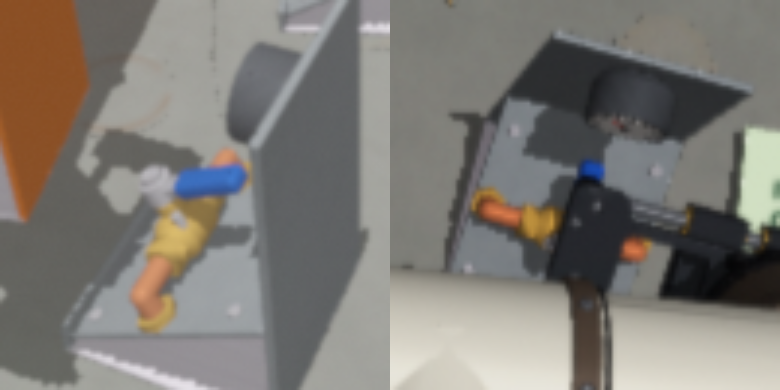

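The picture shows the blue lever pointing up the slope to the gauge (dir -6.7° against -6.1° predicted): shut. On to yellow.

Emit:
{"api": "carry_out", "payload": {
  "rows": [
    [0.003,0.05,-0.02,-0.018,0.01,-0.05,0],
    [0.006,0.1,-0.028,-0.036,0.02,-0.1,0],
    [0.01,0.16,-0.028,-0.057,0.03,-0.164,0],
    [0.015,0.215,-0.025,-0.075,0.02,-0.21,0],
    [0.02,0.27,-0.01,-0.09,0.01,-0.26,0],
    [0.025,0.325,0.005,-0.105,0,-0.3,0],
    [0.027,0.372,0.017,-0.117,0,-0.321,0],
    [0.027,0.372,0.017,-0.117,0,-0.321,0],
    [0.027,0.372,0.017,-0.117,0,-0.321,0]
  ]
}}

```text
t: 14.48
ee_pos: [558.7, 199.8, 261.1]
tcp_rot: [-3.14, 0.347, -2.938]
ft_force: [0.3, 0.1, -0.6]
finger_gap: 0.5
gripper_force: 0.0
```

```bash
cat >> h.py <<'E'
Y=((582,164,97),11.6)
YL=((22,150,90),(34,255,255),(285,150,375,240))
E
python3 - <<'E'
from h import *
p0,R0,s=pose(); print(s['t'],p0,s['tcp_rot'],s['ft_force'],np.round(s['qpos'],2)); im=lever(*Y,*YL)
p=camera_params('wrist'); capture('wrist')
print([(round(r['score'],2),onz(p,np.array(r['centre'])*[640,400],97).round()) for r in models.landmark_of('wrist','yellow_pivot')[:4]])
rows([wp(*Y,0,14,-1,lift=l) for l in (110,60,25,0)])
E
```

```text
14.475 [558.65059766 199.79914645 261.13347749] [-3.13992311  0.34712378 -2.93841793] [ 0.33462392  0.10384841 -0.64546156] [ 0.7   0.12 -0.35  0.23 -0.8  -2.21]
blob 92 [331.4 183.8] 5.4 17.9 dir -25.8
0.0 [330.5 184.4] -24.3 | 0.16 [330.3 186.1] -19.0 | 0.31 [329.7 188. ] -12.9 | 0.47 [328.7 189.9] -5.7 | 0.63 [327.4 192. ] 3.1 | 0.78 [325.7 194. ] 14.3 | 0.94 [323.8 195.9] 28.5 | 1.1 [321.6 197.8] 45.5 | 1.26 [319.3 199.4] 63.6 | 1.41 [316.9 200.9] 80.5 | 1.57 [314.4 202.1] 94.5 | 
[(0.63, array([582., 168.,  97.]))]
t 14.62 F [ 0.8 -0.1 -0.4]
[0.0011, -0.0008, 0.0612, -0.001, 0.0, -0.001] 0.1
[0.0011, -0.0008, 0.1112, -0.001, 0.0, -0.001] 0.1
[0.0012, -0.0008, 0.1462, -0.001, 0.0, -0.001] 0.1
[0.0012, -0.0008, 0.1712, -0.001, 0.0, -0.001] 0.1
```

Emit:
{"api": "carry_out", "payload": {
  "rows": [
    [0,0,0.035,0,0,0,0],
    [0,0,0.07,0,0,0,0],
    [0,0,0.11,0,0,0,0],
    [0,0,0.14,0,0,0,0],
    [0,0,0.16,0,0,0,0],
    [0,0,0.171,0,0,0,0],
    [0,0,0.171,0,0,0,0]
  ]
}}

```text
t: 15.5
ee_pos: [616.1, 210.8, 101.5]
tcp_rot: [-3.141, 0.349, -2.94]
ft_force: [-0.0, 0.7, 0.7]
finger_gap: 0.0
gripper_force: 0.0
```

```bash
echo 'Y=((582,166,97),11.6)' >> h.py; python3 - <<'E'
from h import *
p0,R0,s=pose(); print(s['t'],p0,wp(*Y,0,14,-1)[0],s['ft_force'],np.round(s['qpos'],2)); lever(*Y,*YL)
rows([wp(*Y,t,-2,-1,r=40) for t in (0,.15,.3,.45,.6,.75,.9,1.05,1.2,1.35)])
E
```

```text
15.5 [616.14154381 210.77117796 101.4840569 ] [615.38074346 211.6444061  101.35483932] [-0.00809901  0.73418322  0.7138688 ] [ 0.63  0.38 -0.5   0.38 -0.4  -2.33]
blob 96 [331.6 184.2] 5.4 17.9 dir -27.7
0.0 [330.7 183.9] -24.3 | 0.16 [330.5 185.6] -19.0 | 0.31 [329.9 187.5] -13.0 | 0.47 [328.9 189.4] -5.8 | 0.63 [327.6 191.4] 3.0 | 0.78 [325.9 193.4] 14.2 | 0.94 [324.  195.4] 28.4 | 1.1 [321.9 197.2] 45.4 | 1.26 [319.5 198.9] 63.5 | 1.41 [317.1 200.4] 80.4 | 1.57 [314.6 201.6] 94.4 | 
t 15.55 F [-0.9 -0.2  0.9]
[0.0031, -0.0154, 0.0009, -0.001, 0.001, -0.0] 0.1
[0.0001, -0.0204, 0.0004, -0.001, 0.001, -0.0] 0.1
[-0.0021, -0.0262, 0.0, -0.001, 0.001, -0.0] 0.1
[-0.0035, -0.0327, -0.0002, -0.001, 0.001, -0.0] 0.1
[-0.003, -0.0397, -0.0001, -0.001, 0.032, -0.0] 1.9
[-0.0009, -0.0469, 0.0005, -0.001, 0.082, -0.0] 4.7
[0.0027, -0.0542, 0.0012, -0.001, 0.131, -0.0] 7.5
[0.0078, -0.061, 0.0023, -0.0, 0.18, -0.0] 10.3
[0.0144, -0.0672, 0.0037, -0.0, 0.229, -0.0] 13.1
[0.0222, -0.0723, 0.0053, -0.0, 0.278, -0.001] 15.9
```

```bash
python3 - <<'E'
from h import *
rows([wp(*Y,t,-2,-1,r=40,tilt=max(15,20-t*6)) for t in (0,.15,.3,.45,.6,.75,.9,1.05,1.2,1.35)])
E
```

```text
t 15.55 F [-0.9 -0.2  0.9]
[0.0031, -0.0154, 0.0009, -0.001, 0.001, -0.0] 0.1
[0.0005, -0.0204, 0.0005, -0.001, 0.017, -0.0] 0.9
[-0.0015, -0.0262, 0.0002, -0.001, 0.032, -0.0] 1.8
[-0.0025, -0.0327, 0.0001, -0.001, 0.048, -0.0] 2.7
[-0.0024, -0.0397, 0.0001, -0.001, 0.064, -0.0] 3.6
[-0.0009, -0.0469, 0.0004, -0.001, 0.079, -0.0] 4.5
[0.0018, -0.0542, 0.0009, -0.001, 0.088, -0.0] 5.0
[0.0058, -0.061, 0.0016, -0.001, 0.088, -0.0] 5.0
[0.0111, -0.0672, 0.0026, -0.001, 0.088, -0.0] 5.0
[0.0177, -0.0723, 0.0037, -0.001, 0.088, -0.0] 5.0
```

Emit:
{"api": "carry_out", "payload": {
  "rows": [
    [0.002,-0.008,0.0005,0,0,0,0],
    [0.003,-0.0154,0.001,0,0,0,0],
    [0.0005,-0.0204,0.0005,0,0.017,0,0],
    [-0.0015,-0.0262,0,0,0.032,0,0],
    [-0.0025,-0.0327,0,0,0.048,0,0],
    [-0.0024,-0.0397,0,0,0.064,0,0],
    [-0.001,-0.047,0.0004,0,0.079,0,0]
  ]
}}

```text
t: 16.42
ee_pos: [627.4, 167.9, 102.6]
tcp_rot: [3.139, 0.274, -2.939]
ft_force: [-1.2, 6.6, -0.4]
finger_gap: 0.3
gripper_force: 3.1
```

```bash
python3 - <<'E'
from h import *
p0,R0,s=pose(); print(s['t'],p0,wp(*Y,.75,-2,-1,r=40,tilt=15.5)[0],s['ft_force'],np.round(s['qpos'],2)); lever(*Y,*YL)
rows([wp(*Y,t,-2,-1,r=40,tilt=15) for t in (.9,1.05,1.2,1.35,1.5,1.6)])
E
```

```text
16.425 [627.44104095 167.88708312 102.61128737] [626.7703936  165.4190536  102.21832387] [-1.22728489  6.60739218 -0.41101431] [ 0.55  0.4  -0.37  0.17 -0.55 -2.05]
blob 95 [328.5 191. ] 6.0 15.0 dir -1.3
0.0 [330.7 183.9] -24.3 | 0.16 [330.5 185.6] -19.0 | 0.31 [329.9 187.5] -13.0 | 0.47 [328.9 189.4] -5.8 | 0.63 [327.6 191.4] 3.0 | 0.78 [325.9 193.4] 14.2 | 0.94 [324.  195.4] 28.4 | 1.1 [321.9 197.2] 45.4 | 1.26 [319.5 198.9] 63.5 | 1.41 [317.1 200.4] 80.4 | 1.57 [314.6 201.6] 94.4 | 
t 16.48 F [-0.7  4.7 -0. ]
[0.0043, -0.0088, 0.0009, 0.003, 0.012, -0.0] 0.7
[0.0082, -0.0157, 0.0019, 0.003, 0.012, -0.0] 0.7
[0.0134, -0.0218, 0.0032, 0.003, 0.012, -0.0] 0.7
[0.0199, -0.027, 0.0048, 0.003, 0.012, -0.0] 0.7
[0.0273, -0.0308, 0.0067, 0.003, 0.012, -0.0] 0.7
[0.0318, -0.0325, 0.0078, 0.003, 0.012, -0.0] 0.7
```

Emit:
{"api": "carry_out", "payload": {
  "rows": [
    [0.004,-0.008,0.001,0,0.012,0,0],
    [0.008,-0.015,0.002,0,0.012,0,0],
    [0.0134,-0.021,0.003,0,0.012,0,0],
    [0.02,-0.026,0.005,0,0.012,0,0],
    [0.0273,-0.029,0.007,0,0.012,0,0],
    [0.0273,-0.029,0.007,0,0.012,0,0]
  ]
}}

```text
t: 17.23
ee_pos: [611.5, 134.4, 90.5]
tcp_rot: [3.139, 0.267, -2.938]
ft_force: [3.3, 3.7, 1.8]
finger_gap: 0.3
gripper_force: 2.1
```

```bash
python3 - <<'E'
from h import *
p0,R0,s=pose(); print(s['t'],p0,wp(*Y,1.5,-2,-1,r=40,tilt=15)[0],s['ft_force'],np.round(s['qpos'],2)); lever(*Y,*YL)
e=R.from_euler('z',11.6,degrees=True).apply([-.866,0,-.5])
rows([(p0+e*k,R0) for k in (5,10,15)])
E
```

```text
17.225 [611.49320968 134.41035062  90.45078988] [610.11953281 132.2396748   88.92120151] [3.31752262 3.67159936 1.84656981] [ 0.51  0.38 -0.43  0.16 -0.51 -2.01]
blob 57 [316.  203.5] 9.0 6.0 dir -89.4
0.0 [330.7 183.9] -24.3 | 0.16 [330.5 185.6] -19.0 | 0.31 [329.9 187.5] -13.0 | 0.47 [328.9 189.4] -5.8 | 0.63 [327.6 191.4] 3.0 | 0.78 [325.9 193.4] 14.2 | 0.94 [324.  195.4] 28.4 | 1.1 [321.9 197.2] 45.4 | 1.26 [319.5 198.9] 63.5 | 1.41 [317.1 200.4] 80.4 | 1.57 [314.6 201.6] 94.4 | 
t 17.27 F [3.6 3.4 3.2]
[0.0049, 0.0, 0.0012, -0.0, -0.0, 0.0] 0.0
[0.0097, 0.0, 0.0025, -0.0, -0.0, 0.0] 0.0
[0.0145, 0.0, 0.0038, -0.0, -0.0, 0.0] 0.0
```

Lever at about 1.4; I'll press down-slope until the stop shows in the force.

Emit:
{"api": "carry_out", "payload": {
  "rows": [
    [0.003,0,0.001,0,0,0,0],
    [0.006,0,0.0015,0,0,0,0],
    [0.006,0,0.0015,0,0,0,0]
  ]
}}

```text
t: 17.65
ee_pos: [610.8, 134.6, 90.3]
tcp_rot: [3.138, 0.277, -2.936]
ft_force: [11.7, 1.6, 3.1]
finger_gap: 0.8
gripper_force: 5.7
```

Emit:
{"api": "carry_out", "payload": {
  "rows": [
    [0.002,0,0.0005,0,0,0,0],
    [0.005,0,0.001,0,0,0,0],
    [0.005,0,0.001,0,0,0,0]
  ]
}}

```text
t: 18.02
ee_pos: [610.4, 134.7, 90.5]
tcp_rot: [3.137, 0.286, -2.935]
ft_force: [21.3, -2.3, 1.5]
finger_gap: 0.3
gripper_force: 9.0
```

Emit:
{"api": "carry_out", "payload": {
  "rows": [
    [-0.011,0,-0.003,0,0,0,0],
    [-0.018,0,-0.005,0,0,0,0],
    [-0.018,0,-0.05,0,0,0,0],
    [-0.018,0,-0.1,0,0,0,0],
    [-0.018,0,-0.15,0,0,0,0],
    [-0.018,0,-0.2,0,0,0,0],
    [-0.018,0,-0.23,0,0,0,0],
    [-0.018,0,-0.23,0,0,0,0]
  ]
}}

```text
t: 19.02
ee_pos: [557.9, 122.0, 311.7]
tcp_rot: [3.141, 0.261, -2.939]
ft_force: [0.1, 0.6, 0.1]
finger_gap: 0.4
gripper_force: 0.0
```

```bash
python3 - <<'E'
from h import *
p0,R0,s=pose(); print(s['t'],p0,s['ft_force']); im=lever(*Y,*YL); lever(*B,*BL)
T=capture('top')
cv2.imwrite('pics/y1.png',np.hstack([cv2.resize(im[150:330,210:390],(400,400),interpolation=2),cv2.resize(T[160:260,250:350],(400,400),interpolation=2)]))
p=camera_params('scene')
for q in('filter_cube_mid','oil_bottle_mid'): print(q,[(round(r['score'],2),(np.array(r['centre'])*[640,400]).round(1)) for r in models.landmark_of('scene',q)[:2]])
E
```

```text
19.025 [557.85982322 122.00299142 311.73550279] [0.05570286 0.62011236 0.06391421]
blob 91 [315.5 201.5] 13.0 7.0 dir -79.1
0.0 [330.7 183.9] -24.3 | 0.16 [330.5 185.6] -19.0 | 0.31 [329.9 187.5] -13.0 | 0.47 [328.9 189.4] -5.8 | 0.63 [327.6 191.4] 3.0 | 0.78 [325.9 193.4] 14.2 | 0.94 [324.  195.4] 28.4 | 1.1 [321.9 197.2] 45.4 | 1.26 [319.5 198.9] 63.5 | 1.41 [317.1 200.4] 80.4 | 1.57 [314.6 201.6] 94.4 | 
blob 152 [274.5 290.1] 7.2 21.4 dir -7.4
0.0 [275.3 290.8] -6.1 | 0.16 [273.5 293.6] 3.4 | 0.31 [271.2 296.4] 15.9 | 0.47 [268.5 299.1] 31.9 | 0.63 [265.5 301.7] 50.8 | 0.78 [262.3 304. ] 69.9 | 0.94 [259.  306.1] 86.3 | 1.1 [255.7 307.8] 99.2 | 1.26 [252.5 309.1] 109.1 | 1.41 [249.4 310. ] 116.9 | 1.57 [246.6 310.4] 123.2 | 
filter_cube_mid [(0.75, array([311.4, 167.2])), (0.65, array([414.9, 245.9]))]
oil_bottle_mid [(0.64, array([413.5, 248.5]))]
```

View pics/y1.png

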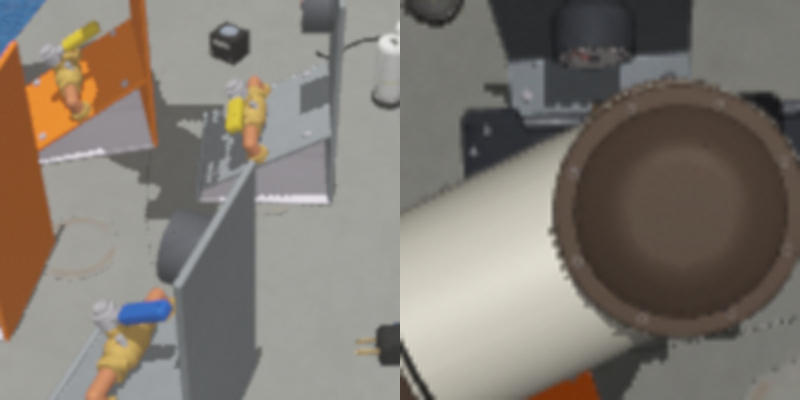

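Picture: the yellow lever now lies along the pipe, at crop (235,112), and the blue lever is shut, at (145,312). Cube and bottle haven't moved. I'll move the arm aside and check the yellow angle against its stop numerically from above.

Emit:
{"api": "carry_out", "payload": {
  "rows": [
    [0,-0.05,-0.02,0,0,0,0],
    [0,-0.1,-0.03,0,0,0,0],
    [0,-0.15,-0.03,0,0,0,0],
    [0,-0.2,-0.03,0,0,0,0],
    [0,-0.25,-0.03,0,0,0,0],
    [0,-0.3,-0.03,0,0,0,0],
    [0,-0.3,-0.03,0,0,0,0]
  ]
}}

```text
t: 20.15
ee_pos: [611.0, -176.3, 335.7]
tcp_rot: [3.141, 0.254, -2.944]
ft_force: [0.1, 0.0, -0.7]
finger_gap: 0.3
gripper_force: 0.0
```

```bash
python3 - <<'E'
from h import *
T=capture('top');p=camera_params('top')
m=cv2.inRange(cv2.cvtColor(T,40),(24,170,110),(34,255,255)); k=np.zeros_like(m);k[185:225,275:335]=1;m*=k
pts=np.argwhere(m)[:,::-1].astype(np.float32); print(len(pts),cv2.minAreaRect(pts) if len(pts) else '')
if len(pts):
    vx,vy,cx,cy=cv2.fitLine(pts,2,0,.01,.01).ravel(); print('dir',np.degrees(np.arctan2(vy,vx)))
Rz=R.from_euler('z',11.6,degrees=True)
for th in (1.2,1.3,1.4,1.5,1.57):
    f=lambda r:np.array(Y[0])+Rz.apply([r*np.cos(th)*.866,-r*np.sin(th),r*np.cos(th)*.5])
    q=proj(p,np.array([f(16),f(62)])); d=q[1]-q[0]; print(th,q.mean(0).round(1),np.degrees(np.arctan2(d[1],d[0])).round(1))
S=capture('scene'); h=cv2.cvtColor(S,40)
for r in range(188,216,2): print(r,' '.join('%2d/%3d'%(a[0],a[1]) for a in h[r,308:332:2]))
E
```

```text
85 ((315.5, 206.5), (5.0, 15.0), 90.0)
dir -3.7129602
1.2 [313.9 200.8] -23.7
1.3 [314.5 202.1] -18.2
1.4 [314.8 203.5] -12.7
1.5 [315.1 204.9] -7.2
1.57 [315.2 205.9] -3.4
188 30/  9 30/  8 140/  4 138/  7 135/  6 140/  4  8/ 18 13/115 15/124 13/125 15/116 20/ 83
190 30/  9 30/  8 150/  3 143/  6 135/  6 143/  6  8/ 12 20/114 21/127 20/128 17/127 20/123
192 30/  9 30/  9 30/  3 140/  5 15/  9  0/  6  8/ 12 20/110 21/128 21/129 20/128 19/ 86
194 30/  9 30/  9 28/ 19 24/ 79 25/126 24/115 19/ 74 21/113 21/111 21/127 21/116 23/ 12
196 30/  9 34/ 11 24/ 70 26/168 26/174 26/171 22/133 17/ 50 14/ 30 21/114 20/119 20/  9
198 30/  5 60/  2 25/103 26/172 26/173 26/172 22/134 20/115 16/ 48 20/ 98 21/125 19/ 22
200 135/  6 135/  3 25/109 26/173 26/175 26/169 22/131 21/126 21/123 21/126 21/123 24/  8
202 105/  9 90/  3 25/126 26/174 26/172 26/171 21/132 21/127 21/126 21/127 20/124 20/  5
204 100/  9 50/  5 25/142 26/172 26/173 25/167 21/130 21/129 21/129 21/127 20/116 90/  2
206 103/ 11 42/  8 26/151 26/173 26/172 25/164 18/128 14/125 16/127 19/125 18/ 67 100/ 10
208 101/ 12 98/  6 25/101 25/166 25/153 23/129 13/125 12/123 11/124 17/119 20/ 12 105/ 12
210 101/ 12 105/ 12 50/  5 25/ 60 26/ 19 18/ 66 12/123 12/122 11/125 16/105 90/  3 103/ 11
212 99/ 11 95/  9 99/ 11 99/ 12 98/ 10  8/ 19 11/119 12/122 11/122  9/ 47 103/ 11 103/ 11
214 99/ 11 99/ 11 99/ 11 100/ 10 100/  7  3/ 21 11/121 12/121 11/122 10/ 51 20/  9 103/ 11
```

The top view gives −3.7° for the yellow lever, against −3.4° predicted at the open stop, so it's fully open. Blue is shut, and the arm is clear and touching nothing.

```bash
python3 -c "
from station import ticket
print(ticket.close_job())"
```

```text
the job is handed in; nothing more can be done
None
```

The blue valve was turned fully shut against its stop, then the yellow valve fully open against its stop; the cube and bottle stayed where they were, and the job was handed in at about 20 s.

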